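# Turn the glaze sample leaf

## Task

Turn the red-tabbed leaf of the glaze sample book over its spine, from the robot's right to its left, so that it lies fully flat on the other side with its blue tiles up. Only push it with the fingertips or the outside of the fingers: lift it from under the tab, push it over and press it down, without pinching it between the fingers and without flinging or slamming it. Leave all the other things on the table where they are and finish clear of everything.

Things in the scene. Friction and masses are not known exactly. Their poses are not given: they have to be found in the camera images.
- book: glaze sample book: heavy wooden plinth fixed to the table, 200 (along the spine) x 250 x 44 mm tall, small glazed tiles on its top on both sides of a central spine. Origin: centre of its underside. x axis along the spine, y across it, z up; turned up to 20 degrees either way about the vertical. Dark hinge blocks, 60 mm tall, stand at the spine's ends, 89 mm from its middle
- spine (a point): middle of the hinge axis, 50 mm above the table over the book's origin; same axes as the book
- leaf (a joint): angle of the leaf about the spine, in rad: 0 = lying flat on the book's -y side (the robot's right), pi/2 = standing upright, pi = lying flat on the +y side (the robot's left), where it stops. It starts flat or ajar by up to 0.3. The hinge is stiff: the leaf stays at whatever angle it is left and needs 1 to 4 N at its free edge to turn
- tab_edge (a point): middle of the outer edge of the leaf's red tab, halfway through its thickness, 150 mm from the hinge axis. The tab is 80 mm along the spine, 8 mm thick, the outermost 40 mm of the leaf; it overhangs the plinth's side by 25 mm, with free space below down to the table (46 mm when flat). Axes turn with the leaf: x along the spine, y from the edge to the hinge
- blue_face (a point): middle of the leaf's face with blue tiles, 60 mm from the hinge axis; it faces down at the start and up at the end (the other face has white and cream tiles). The whole leaf is one rigid board 8 mm thick, 150 mm along the spine, reaching 110 mm from the hinge axis, plus the 40 mm tab; 0.14 to 0.26 kg
- bowl: open brushed-steel bowl, 120 mm across, 60 mm tall; to be left alone. Origin: centre of its underside
- cup: terracotta cup, 72 mm across, 75 mm tall; to be left alone. Origin: centre of its underside
- jar: closed amber glaze jar, 64 mm across, 85 mm tall; to be left alone. Origin: centre of its underside
- vase: small white waisted vase, 68 mm across the foot, 120 mm tall; to be left alone. Origin: centre of its underside
- rib: flat wooden throwing rib, 100 x 55 x 8 mm, lying down; to be left alone. Origin: centre of its underside
- scraper: steel scraper with a handle, lying down; to be left alone. Origin: on its axis along its length
- brush: glaze brush, lying down; to be left alone. Origin: on its axis along its length

How it is judged:
By the outcome, as a careful person would: the job done as asked, in the order asked, and still so for the second after the job is handed in, with the robot touching nothing.
It also fails if it takes over 51 s, if anything falls off the work surface, if the arm or the gripper's body presses on something with over 40 N, if the wrist force passes 120 N, or if a joint passes its speed limit or range.

## Robot

A 6-joint arm with a two-finger parallel gripper is mounted at the origin on the work surface. World frame = base frame: x ahead of the robot, y to its left, z up, the work surface at z = 0. Lengths are in m, angles in degrees, forces in N, time in s.
With the tool pointing down it reaches from about 0.3 to 0.75 m from the base axis. Payload 8.5 kg.
Tool frame: the origin (TCP) lies at the very end of the fingers, on their centre line; the grasp point (between the pads) lies 19 mm behind it (grip_depth is the distance from the TCP to the grasp point, in m); z points along the fingers, y is the direction in which the jaws open and shut (so a half turn about z gives the same grasp; the last joint's range is limited). The gripper opens to 85 mm and grips with 20 to 120 N. Pads are 22 mm wide; open, the fingers measure 114 mm over their backs; the gripper's body (76 mm by 85 mm) begins 54 mm behind the grasp point. The pads swing forward as they close: fully open they stand 13 mm farther back than shut.
Start: joints at [-88.253, 21.807, 74.336, -0, 83.858, -12.336], TCP at [0.134, -0.533, 0.231] pointing down, gripper open.
Joint ranges: [-178.18, 178.18], [-50.72, 133.34], [12.68, 142.11], [-81.47, 261.47], [9.98, 163.14], [-165.26, 165.26]. Speed limits (degrees/s): [136.94, 136.94, 180, 180, 180, 180].

## Interface

Orientations are given as a 3x3 rotation matrix whose columns are the frame's x, y, z axes.
In Python, from rig import observe, get_image, close_job, silhouettes, grip_depth gives the robot as it stands. The module is installed in compiled form; this text tells all that it offers.
- The arm moves only by the shell command python3 -m crank 'ROWS' [FORCE]. ROWS is a JSON object of lists of equal length, an entry for each row: "slide": the shift along the tool's x, y, z in m, a list of three; "roll": the turn about the tool's z in rad; "grip": the finger opening in m, from 0 to 0.0854. A call has exactly 8 rows; each row is the pose to reach, as a shift and turn from the pose commanded when the call began, along the tool's axes at that moment; what a row does not reach only later rows make up. A row lasts 1/10 s, in which the tool goes at most 50 mm and 8.59 degrees, less where a joint would pass 70% of its speed; a pose out of reach is approached as far as the arm can. A call with a gripper value outside its range is refused whole. The fingers move at their own pace and stop on an object; FORCE is the grip in N (left out, the last holds). Time passes only in rows, so rows that repeat a pose let the fingers close, or fill a call up. It gives the time, the measured TCP pose, the force and the opening at its end, in the units of the state.
- observe(): the state, without advancing time (a new reading comes with each control period).
- get_image(name): name is "scene" or "side" or "wrist"; returns a dict with "frame" (400x640x3 uint8, red, green, blue), "fx", "fy", "cx", "cy" (pixels), "D" ([k1, k2, p1, p2, k3] as OpenCV has them; the pictures are not rectified), "xyz" and "rotation" of the camera in the world. Camera axes: x right, y down, z forward; pixel columns grow to the right and rows downward; lengths in m; the calibration is good to about 2 mm. A picture is of the moment at which its call begins. There is no depth.
- close_job(): hands the job in, once; it reports no verdict.
Trained networks look in a picture, given as the dict that the camera call returned (one of the last four; its "shot" number tells which), for a name from the list of things; names that differ only in an ending like _2 or _b are one class to them, and where a whole thing is asked for, a point or a joint stands for the part that bears it (a point fixed in the world has none). Each returns a list of dicts, best first, with "confidence" (0 to 1); they miss things now and then, are a little off and sometimes report something else, mostly with a low value. They report only what shows in the picture. A call takes as long as a camera call.
- silhouettes(target, picture): "pixels" (400x640 bool, what is visible of it) and "box" ([centre column, centre row, width, height] in pixels, round what is visible of it).
The state is a dict: "time_s": time; "q": joint angles; "qvel": joint speeds; "joint_efforts": joint torques, N m; "position": TCP position; "tool_rot": TCP orientation; "ft_force": force on the tool from outside, world axes, zero at the start; "wrist_torque": the same for the moment, N m; "grip_width": finger opening in m.
Only numpy, scipy, OpenCV 4.12 (cv2) and the standard library are available. Lean on these libraries where they do the work, as an engineer would, in place of code of your own. Each camera call takes 0.05 s, during which the arm holds its last target.

## Working session

There is one attempt and no reset: what is moved stays moved. The work goes in short steps, Python scripts to look and compute and a shell command to move; the robot and the scene stay as the last step left them, time stands still between calls to the robot, and variables do not carry over. Pictures are saved under pics/ and viewed, and the job is handed in when it is done.

```bash
mkdir -p pics; python3 - <<'E'
from rig import *
import cv2,numpy as np
s=observe();print({k:np.round(v,3).tolist() for k,v in s.items()}, grip_depth)
for n in ["scene","side","wrist"]:
    p=get_image(n);cv2.imwrite(f"pics/{n}0.png",p["frame"][:,:,::-1])
    print(n,{k:np.round(p[k],4).tolist() for k in ["fx","fy","cx","cy","D","xyz","rotation"]})
    for t in ["book","leaf","tab_edge"]:
        for r in silhouettes(t,p)[:2]: print(t,round(r["confidence"],2),np.round(r["box"]))
E
```

```text
{'time_s': 0.0, 'q': [-88.251, 21.841, 74.387, 0.001, 83.859, -12.338], 'qvel': [-0.026, 0.104, 0.074, 0.064, 0.084, -0.03], 'joint_efforts': [-0.0, -44.846, -23.127, -0.0, 0.005, -0.0], 'position': [0.134, -0.533, 0.231], 'tool_rot': [[0.97, 0.243, -0.0], [0.243, -0.97, 0.002], [0.0, -0.001, -1.0]], 'ft_force': [-0.528, 0.282, -0.483], 'wrist_torque': [-0.008, 0.035, -0.021], 'grip_width': 0.086} 0.0187
scene {'fx': 476.2438, 'fy': 476.2438, 'cx': 308.9489, 'cy': 200.117, 'D': [-0.0648, 0.0, 0.0, 0.0, 0.0], 'xyz': [1.7719, 0.3456, 1.3536], 'rotation': [[-0.2896, 0.6802, -0.6734], [0.9569, 0.1912, -0.2184], [-0.0198, -0.7077, -0.7063]]}
book 0.78 [301. 215.  79.  56.]
leaf 0.74 [286. 202.  46.  39.]
tab_edge 0.96 [285. 204.  44.  35.]
tab_edge 0.45 [257. 234.  16.  34.]
side {'fx': 436.7971, 'fy': 436.7971, 'cx': 311.0, 'cy': 188.1901, 'D': [-0.0174, 0.0, 0.0, 0.0, 0.0], 'xyz': [1.0022, -1.2104, 0.942], 'rotation': [[0.9291, 0.2333, -0.2869], [0.3692, -0.5409, 0.7558], [0.0211, -0.8081, -0.5887]]}
book 0.95 [311. 201.  78.  59.]
tab_edge 0.94 [306. 198.  51.  22.]
wrist {'fx': 324.9967, 'fy': 324.9967, 'cx': 318.1334, 'cy': 200.6938, 'D': [-0.0433, 0.0, 0.0, 0.0, 0.0], 'xyz': [0.2019, -0.5166, 0.374], 'rotation': [[0.2437, -0.9323, -0.2674], [-0.9699, -0.2341, -0.0675], [0.0003, 0.2757, -0.9612]]}
```

```bash
python3 - <<'E'
import cv2
for n,(x,y) in {"scene":(300,210),"side":(310,200)}.items():
    im=cv2.imread(f"pics/{n}0.png")
    x0,y0=x-100,y-75
    cv2.imwrite(f"pics/{n}0z.png",cv2.resize(im[y0:y0+150,x0:x0+200],None,fx=4,fy=4,interpolation=cv2.INTER_CUBIC))
E
```

```text
(no output)
```

View pics/scene0.png

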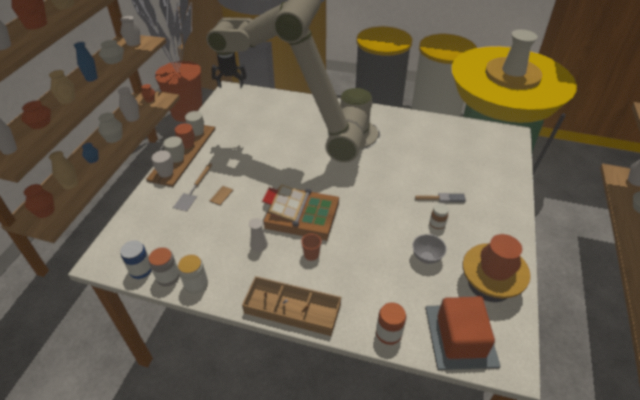

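View pics/side0.png

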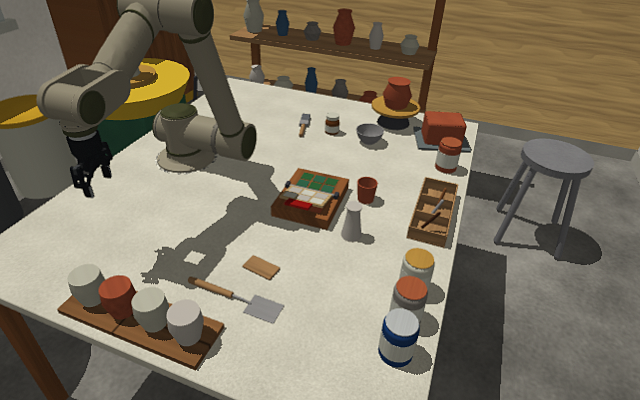

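View pics/wrist0.png

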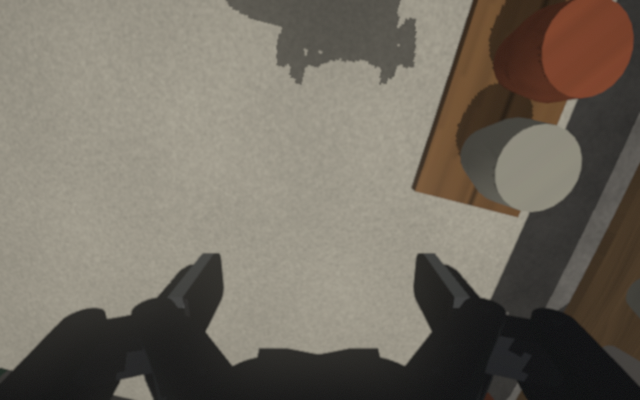

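View zooms.

The side view shows the book at about (311,200), with the red tab at its lower edge (300,204). The vase (352,222) and cup (367,190) stand to its right. The rib is at (262,267) and the scraper at (240,298).

View pics/scene0z.png

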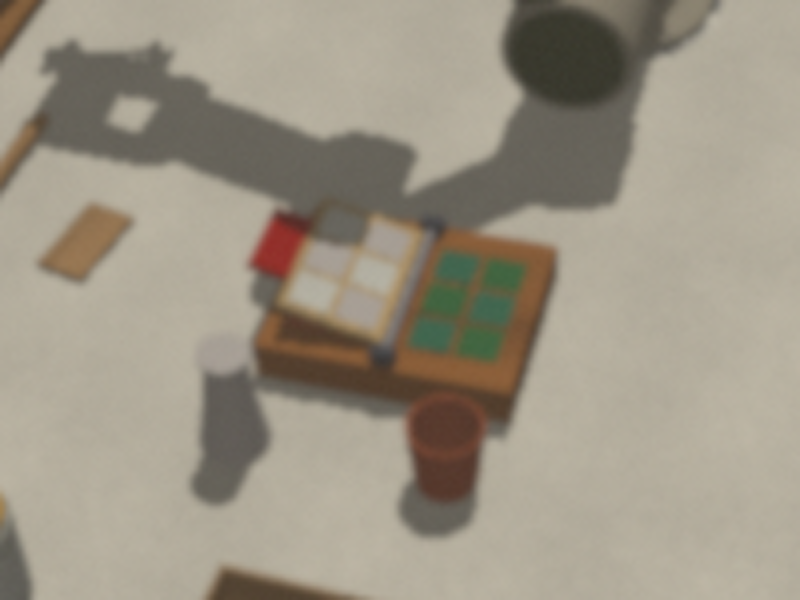

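View pics/side0z.png

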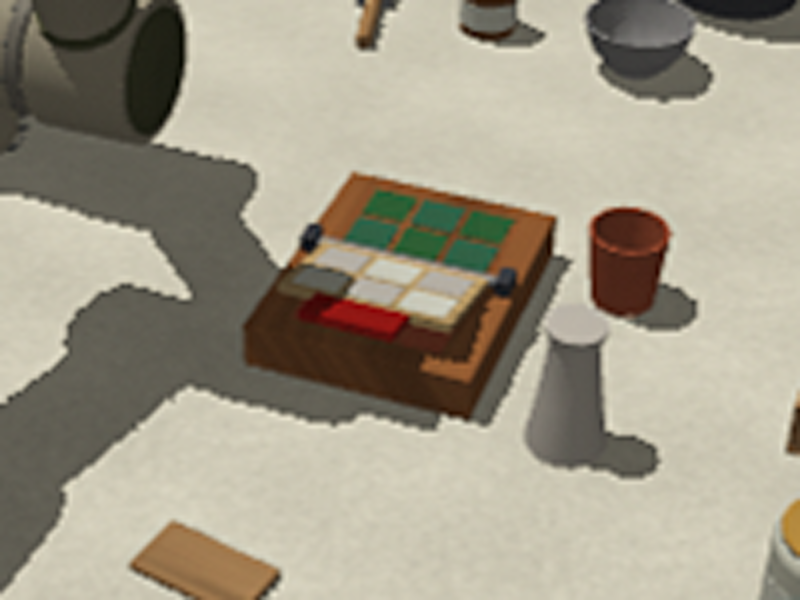

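```bash
cat > h.py <<'E'
import numpy as np,cv2
from scipy.optimize import least_squares
CAM={'scene':(476.2438,308.9489,200.117,-0.0648,[1.7719,0.3456,1.3536],[[-0.2896,0.6802,-0.6734],[0.9569,0.1912,-0.2184],[-0.0198,-0.7077,-0.7063]]),
'side':(436.7971,311.0,188.1901,-0.0174,[1.0022,-1.2104,0.942],[[0.9291,0.2333,-0.2869],[0.3692,-0.5409,0.7558],[0.0211,-0.8081,-0.5887]])}
def proj(c,P):
    f,cx,cy,k,t,R=CAM[c];R=np.array(R);P=np.atleast_2d(P)
    K=np.array([[f,0,cx],[0,f,cy],[0,0,1.]])
    return cv2.projectPoints(P.astype(float),cv2.Rodrigues(R.T)[0],-R.T@np.array(t),K,np.array([k,0,0,0,0.]))[0][:,0]
def ray(c,uv,z):
    f,cx,cy,k,t,R=CAM[c];K=np.array([[f,0,cx],[0,f,cy],[0,0,1.]])
    n=cv2.undistortPoints(np.array([[uv]],float),K,np.array([k,0,0,0,0.]))[0,0]
    d=np.array(R)@[n[0],n[1],1];t=np.array(t);return t+d*(z-t[2])/d[2]
def bw(p,P):
    c,s=np.cos(p[2]),np.sin(p[2]);P=np.atleast_2d(P)
    return np.c_[p[0]+c*P[:,0]-s*P[:,1],p[1]+s*P[:,0]+c*P[:,1],P[:,2]]
def leaf(x,r,h,th): # h offset normal, + = white face (up at 0)
    return [x,-r*np.cos(th)+h*np.sin(th),0.05+r*np.sin(th)+h*np.cos(th)]
E
cat > fit.py <<'E'
from h import *
S=lambda a:(a[0]/4+210,a[1]/4+125)
C=lambda a:(a[0]/4+200,a[1]/4+135)
obs=[('side',S((353,173)),(-.1,.125,.044)),('side',S((555,216)),(.1,.125,.044)),('side',S((465,380)),(.1,-.125,.044)),('side',S((247,323)),(-.1,-.125,.044)),
('side',S((467,416)),(.1,-.125,0)),('side',S((247,361)),(-.1,-.125,0)),
('scene',C((556,250)),(-.1,.125,.044)),('scene',C((513,388)),(.1,.125,.044)),('scene',C((258,348)),(.1,-.125,.044)),('scene',C((508,424)),(.1,.125,0)),('scene',C((258,375)),(.1,-.125,0))]
tab=[('side',S((313,296)),(-.04,.11)),('side',S((302,317)),(-.04,.15)),('side',S((409,315)),(.04,.11)),('side',S((401,336)),(.04,.15)),
('scene',C((275,213)),(-.04,.15)),('scene',C((250,265)),(.04,.15)),('scene',C((288,278)),(.04,.11))]
def res(p):
    o=[proj(c,bw(p,P))[0]-uv for c,uv,P in obs]+[proj(c,bw(p,leaf(a[0],a[1],.004,p[3])))[0]-uv for c,uv,a in tab]
    return np.ravel(o)
r=least_squares(res,[.5,-.1,0,.2],loss='soft_l1')
print(r.x,np.degrees(r.x[2]));print(np.round(res(r.x).reshape(-1,2),1))
p=r.x
print('tab',bw(p,leaf(0,.15,0,p[3])),bw(p,leaf(-.04,.15,0,p[3])),bw(p,leaf(.04,.15,0,p[3])))
print('vase',ray('side',(352,236),0),'cup',ray('side',(367,198),0),'rib',ray('side',(262,267),0.008),'jar',ray('side',(332,132),0),'bowl',ray('side',(370,143),0))
E
python3 fit.py
```

```text
[ 0.57259085 -0.07112151  0.0348692   0.19895048] 1.9978577365997618
[[-0.5 -1.7]
 [ 0.5 -1.3]
 [ 1.9 -0.7]
 [-1.2 -0.5]
 [ 0.8  0.7]
 [-0.8  0.3]
 [ 0.8 -1.6]
 [-0.1  1.4]
 [-1.5 -0.7]
 [ 1.   0.2]
 [-0.5  0.3]
 [ 1.1 -0.4]
 [-0.8 -0.7]
 [ 0.3  0.3]
 [-1.9  0.3]
 [-0.3 -0.6]
 [-0.7  0.5]
 [-0.1  0.5]]
tab [[ 0.57771702 -0.21807331  0.07964609]] [[ 0.53774133 -0.2194678   0.07964609]] [[ 0.6176927  -0.21667883  0.07964609]]
vase [ 0.75928812 -0.19021687  0.        ] cup [ 7.48815057e-01  2.29368205e-02 -1.11022302e-16] rib [ 0.55980035 -0.42886628  0.008     ] jar [0.47201431 0.43165879 0.        ] bowl [0.65427253 0.40589282 0.        ]
```

```bash
python3 -m crank '{"slide":[[0.02,-0.006,0],[0.062,-0.018,0],[0.104,-0.031,0],[0.146,-0.043,0],[0.188,-0.056,0],[0.23,-0.068,0],[0.272,-0.081,0],[0.314,-0.093,0]],"roll":[-0.1,-0.23,-0.36,-0.49,-0.62,-0.75,-0.88,-1.0],"grip":[0,0,0,0,0,0,0,0]}' 30
```

```text
time_s: 1.4
position: [0.4172, -0.3656, 0.2315]
tool_rot: [[0.314, 0.949, 0.0], [0.949, -0.314, -0.0], [-0.0, 0.0, -1.0]]
ft_force: [-0.6, -0.5, -0.7]
grip_width: -0.0001
```

```bash
python3 -m crank '{"slide":[[0.02,0.018,0],[0.047,0.043,0],[0.075,0.068,0],[0.102,0.093,0.01],[0.125,0.114,0.03],[0.136,0.124,0.05],[0.136,0.124,0.06],[0.136,0.124,0.06]],"roll":[-0.1,-0.22,-0.32,-0.36,-0.36,-0.36,-0.36,-0.36],"grip":[0,0,0,0,0,0,0,0]}'
python3 - <<'E'
from rig import *
import cv2,numpy as np
p=get_image("wrist");cv2.imwrite("pics/w1.png",p["frame"][:,:,::-1]);print({k:np.round(p[k],4).tolist() for k in ["xyz","rotation"]})
p=get_image("side");cv2.imwrite("pics/s1.png",cv2.resize(p["frame"][120:270,210:410,::-1],None,fx=4,fy=4,interpolation=cv2.INTER_CUBIC))
print(observe()["position"],observe()["q"])
E
```

```text
time_s: 2.2
position: [0.5759, -0.2775, 0.1699]
tool_rot: [[-0.035, 0.999, -0.003], [0.999, 0.035, 0.002], [0.002, -0.003, -1.0]]
ft_force: [-0.5, 0.6, 0.5]
grip_width: -0.0002
{'xyz': [0.574, -0.208, 0.3128], 'rotation': [[0.9994, 0.0349, 0.0072], [0.0355, -0.9609, -0.2744], [-0.0027, 0.2745, -0.9616]]}
[ 0.57618922 -0.27842718  0.17224751] [-3.63673294e+01  3.33177477e+01  6.43993760e+01 -9.30246957e-03
  8.22269824e+01 -3.83122725e+01]
```

View pics/w1.png

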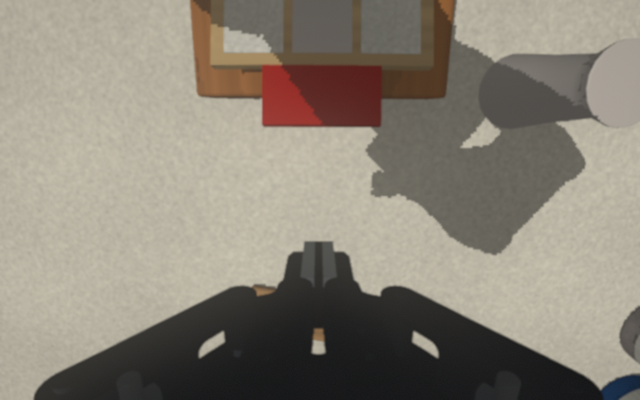

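View pics/s1.png

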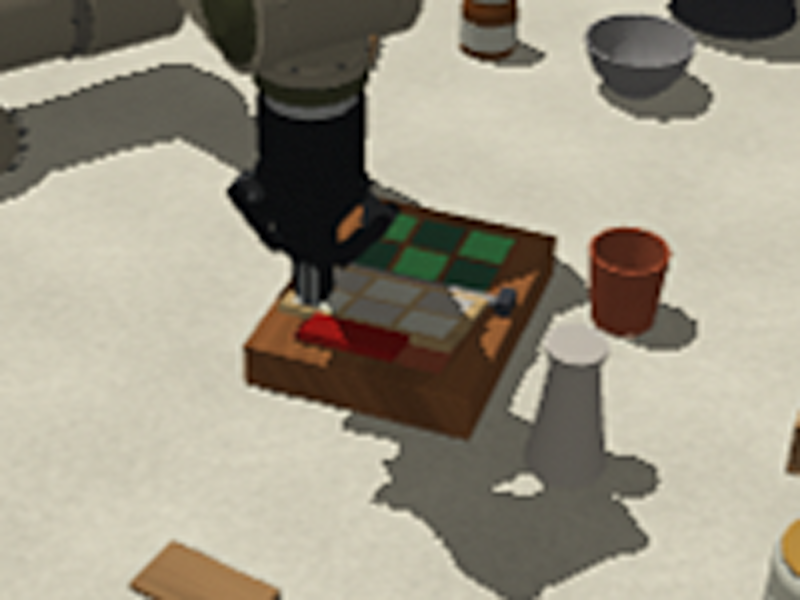

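The wrist view shows the tab square to the tool: its outer edge is at row 127, columns 263–381, centred on the fingers at (318,245). It agrees with the fit, with the tab edge at y≈-0.219 and z≈0.08.

```bash
python3 -m crank '{"slide":[[0,0,0.03],[0,0,0.065],[0,0,0.095],[0,0,0.108],[0.01,0,0.11],[0.02,0,0.11],[0.03,0,0.11],[0.036,0,0.11]],"roll":[0,0,0,0,0,0,0,0],"grip":[0,0,0,0,0,0,0,0]}'
python3 - <<'E'
from rig import *
import cv2,numpy as np
p=get_image("wrist");cv2.imwrite("pics/w2.png",p["frame"][:,:,::-1])
p=get_image("side");cv2.imwrite("pics/s2.png",cv2.resize(p["frame"][120:270,210:410,::-1],None,fx=4,fy=4,interpolation=cv2.INTER_CUBIC))
print(observe()["position"],observe()["ft_force"])
E
```

```text
time_s: 3.1
position: [0.5759, -0.2405, 0.0629]
tool_rot: [[-0.036, 0.999, 0.002], [0.999, 0.036, -0.001], [-0.001, 0.002, -1.0]]
ft_force: [-0.8, 0.1, 0.0]
grip_width: -0.0002
[ 0.57577962 -0.24053997  0.06233213] [-0.7531241   0.17952652 -1.36552619]
```

View pics/w2.png

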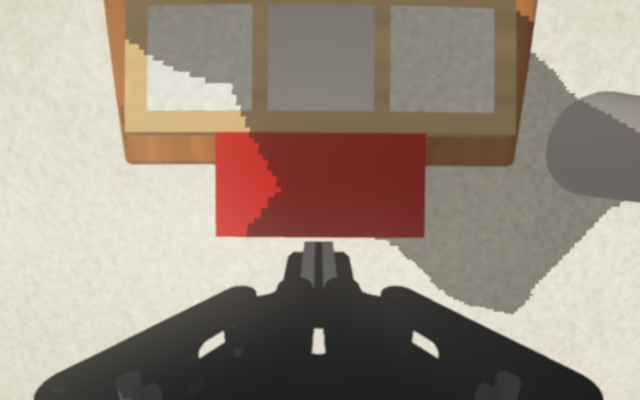

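View pics/s2.png

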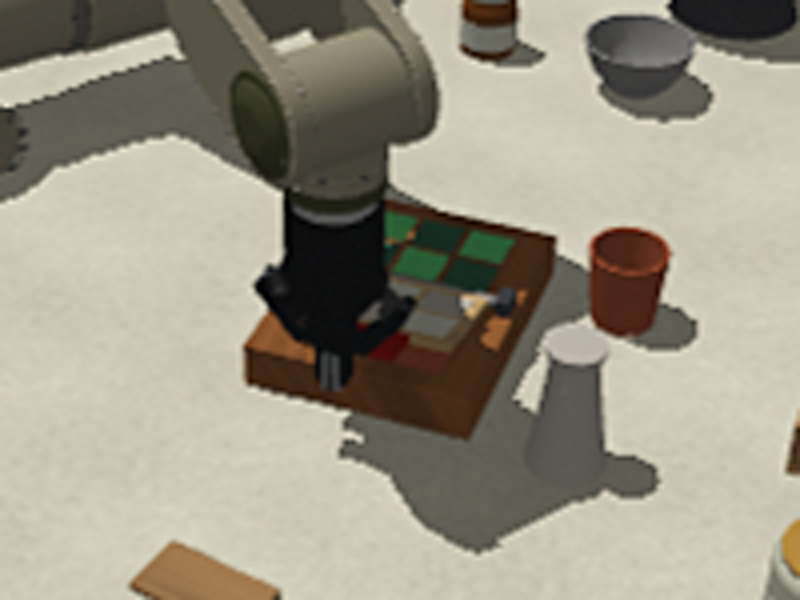

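```bash
python3 -m crank '{"slide":[[0.002,0,0],[0.004,0,0],[0.006,0,0],[0.008,0,0],[0.010,0,0],[0.011,0,0],[0.012,0,0],[0.012,0,0]],"roll":[0,0,0,0,0,0,0,0],"grip":[0,0,0,0,0,0,0,0]}'
```

```text
time_s: 4.0
position: [0.5751, -0.2306, 0.0614]
tool_rot: [[-0.035, 0.999, 0.0], [0.999, 0.035, -0.002], [-0.002, 0.0, -1.0]]
ft_force: [0.3, -5.5, -0.9]
grip_width: -0.0001
```

```bash
python3 -m crank '{"slide":[[0.002,0,0],[0.003,0,0],[0.004,0,-0.004],[0.005,0,-0.008],[0.0065,0,-0.012],[0.008,0,-0.016],[0.0095,0,-0.02],[0.011,0,-0.024]],"roll":[0,0,0,0,0,0,0,0],"grip":[0,0,0,0,0,0,0,0]}'
python3 - <<'E'
from rig import *
import cv2,numpy as np
p=get_image("side");cv2.imwrite("pics/s3.png",cv2.resize(p["frame"][120:270,210:410,::-1],None,fx=4,fy=4,interpolation=cv2.INTER_CUBIC))
p=get_image("wrist");cv2.imwrite("pics/w3.png",p["frame"][:,:,::-1])
E
```

```text
time_s: 4.8
position: [0.575, -0.2222, 0.0867]
tool_rot: [[-0.034, 0.999, 0.002], [0.999, 0.034, -0.007], [-0.007, 0.002, -1.0]]
ft_force: [-2.0, -14.1, 4.0]
grip_width: -0.0001
```

View pics/s3.png

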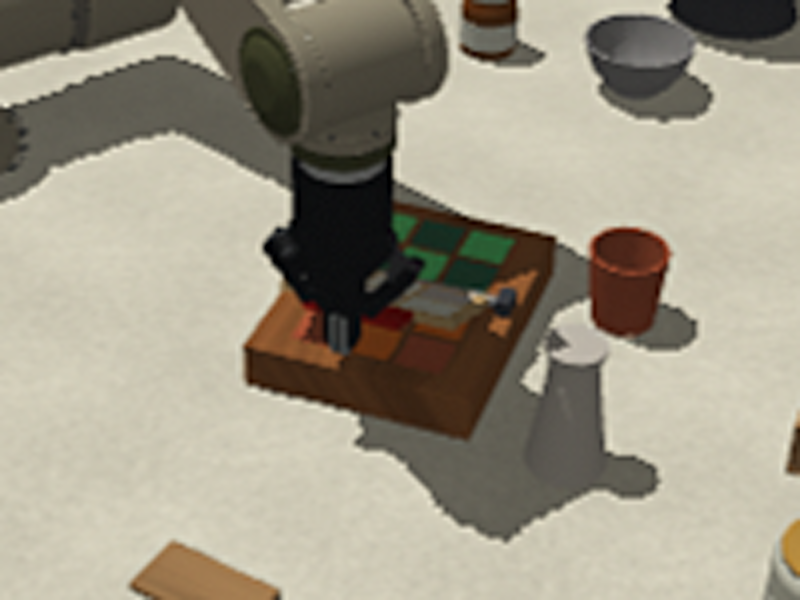

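View pics/w3.png

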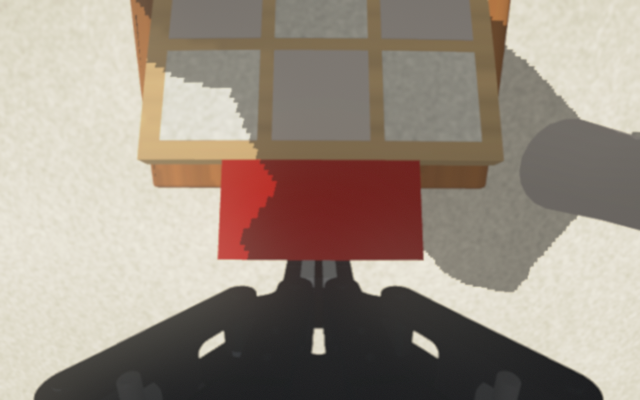

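```bash
python3 -m crank '{"slide":[[0.0036,0,-0.008],[0.0077,0,-0.016],[0.0122,0,-0.024],[0.0172,0,-0.0315],[0.0226,0,-0.0385],[0.0285,0,-0.045],[0.0348,0,-0.052],[0.0414,0,-0.058]],"roll":[0,0,0,0,0,0,0,0],"grip":[0,0,0,0,0,0,0,0]}'
python3 - <<'E'
from rig import *
import cv2,numpy as np
p=get_image("side");cv2.imwrite("pics/s4.png",cv2.resize(p["frame"][120:270,210:410,::-1],None,fx=4,fy=4,interpolation=cv2.INTER_CUBIC))
p=get_image("wrist");cv2.imwrite("pics/w4.png",p["frame"][:,:,::-1])
E
```

```text
time_s: 5.7
position: [0.5736, -0.1788, 0.1448]
tool_rot: [[-0.034, 0.999, 0.002], [0.999, 0.034, -0.004], [-0.004, 0.002, -1.0]]
ft_force: [0.1, -6.0, 5.0]
grip_width: -0.0001
```

View pics/s4.png

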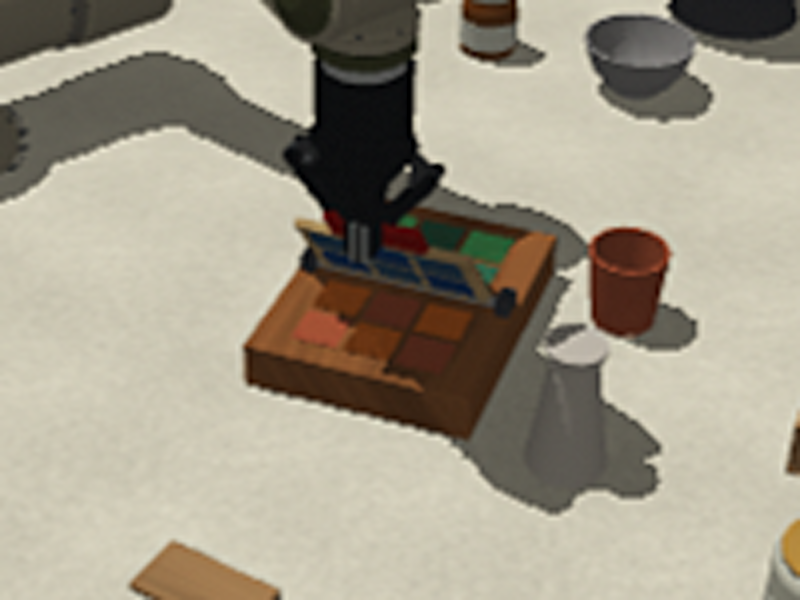

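View pics/w4.png

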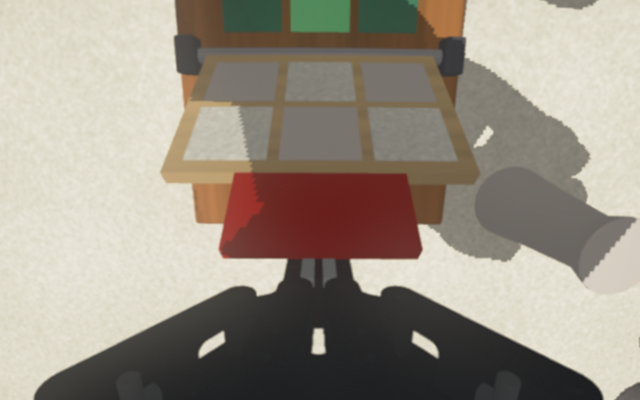

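```bash
python3 -m crank '{"slide":[[0.008,0,-0.005],[0.016,0,-0.010],[0.024,0,-0.014],[0.033,0,-0.018],[0.042,0,-0.021],[0.051,0,-0.024],[0.060,0,-0.026],[0.068,0,-0.027]],"roll":[0,0,0,0,0,0,0,0],"grip":[0,0,0,0,0,0,0,0]}'
python3 - <<'E'
from rig import *
import cv2,numpy as np
p=get_image("side");cv2.imwrite("pics/s5.png",cv2.resize(p["frame"][100:250,210:410,::-1],None,fx=4,fy=4,interpolation=cv2.INTER_CUBIC))
p=get_image("wrist");cv2.imwrite("pics/w5.png",p["frame"][:,:,::-1])
E
```

```text
time_s: 6.6
position: [0.5707, -0.1082, 0.1703]
tool_rot: [[-0.035, 0.999, -0.0], [0.999, 0.035, 0.0], [0.0, -0.0, -1.0]]
ft_force: [0.2, -2.2, 1.7]
grip_width: 0.0001
```

View pics/s5.png

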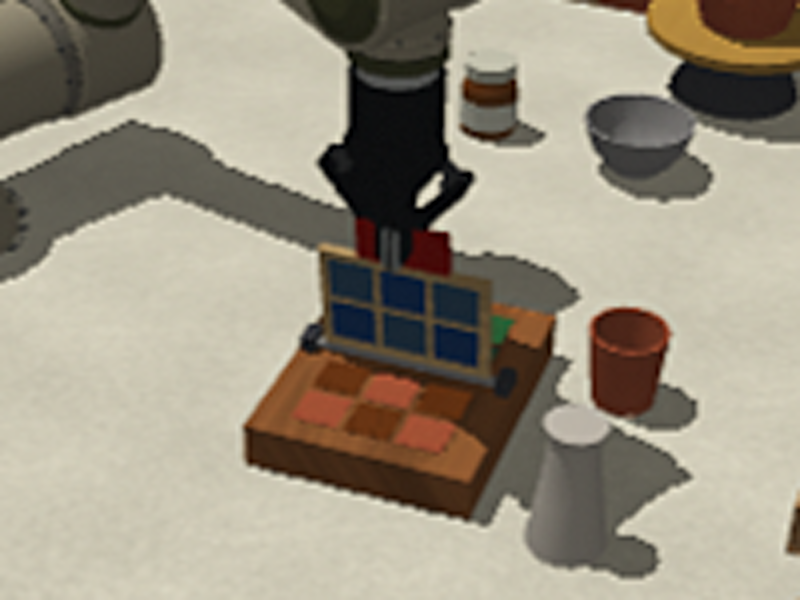

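View pics/w5.png

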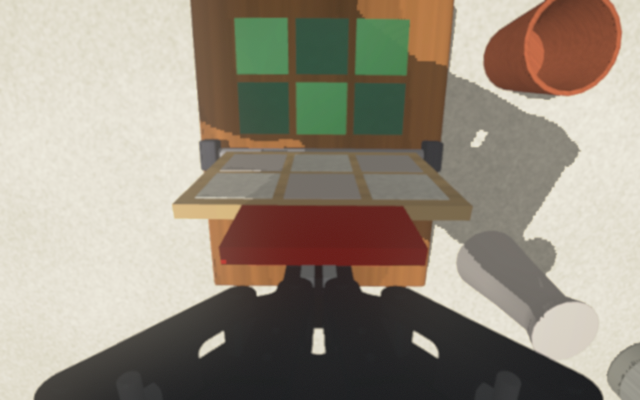

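```bash
python3 -m crank '{"slide":[[0.010,0,0.002],[0.020,0,0.004],[0.030,0,0.005],[0.039,0,0.006],[0.048,0,0.007],[0.056,0,0.009],[0.063,0,0.0115],[0.070,0,0.014]],"roll":[0,0,0,0,0,0,0,0],"grip":[0,0,0,0,0,0,0,0]}'
python3 - <<'E'
from rig import *
import cv2,numpy as np
p=get_image("side");cv2.imwrite("pics/s6.png",cv2.resize(p["frame"][100:250,210:410,::-1],None,fx=4,fy=4,interpolation=cv2.INTER_CUBIC))
p=get_image("wrist");cv2.imwrite("pics/w6.png",p["frame"][:,:,::-1])
E
```

```text
time_s: 7.5
position: [0.5683, -0.0386, 0.1562]
tool_rot: [[-0.035, 0.999, -0.0], [0.999, 0.035, 0.0], [0.0, -0.0, -1.0]]
ft_force: [0.5, -1.4, -0.0]
grip_width: -0.0001
```

View pics/s6.png

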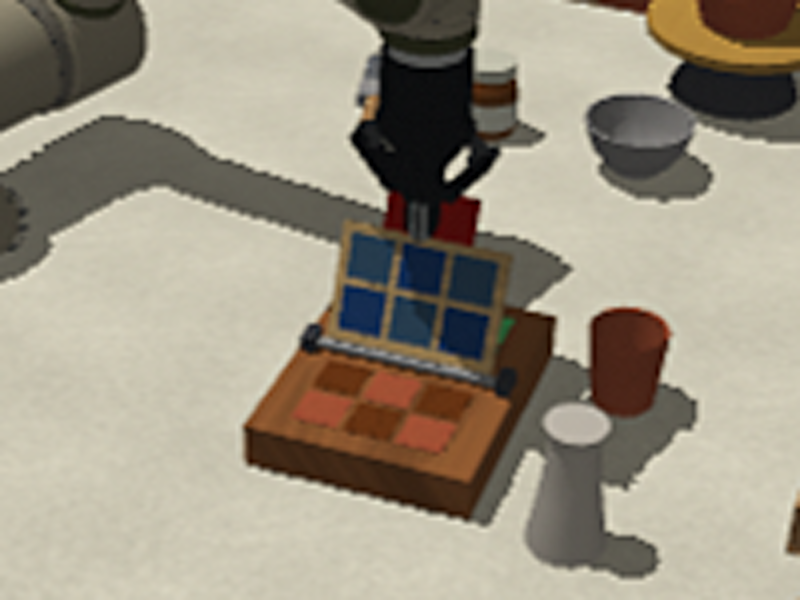

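View pics/w6.png

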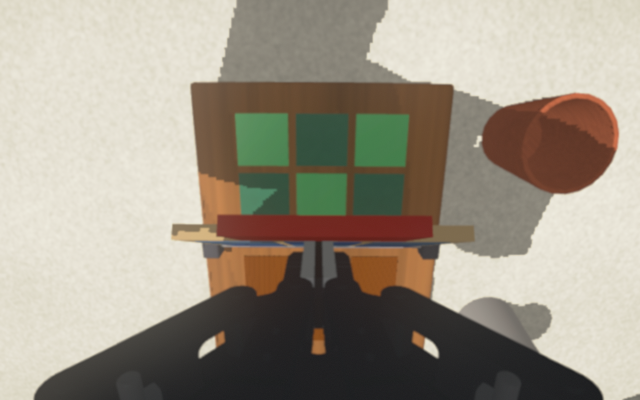

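```bash
python3 -m crank '{"slide":[[0.008,0,0.003],[0.015,0,0.007],[0.022,0,0.0115],[0.0285,0,0.016],[0.0345,0,0.0215],[0.040,0,0.027],[0.0455,0,0.033],[0.0505,0,0.0395]],"roll":[0,0,0,0,0,0,0,0],"grip":[0,0,0,0,0,0,0,0]}'
```

```text
time_s: 8.4
position: [0.5666, 0.0117, 0.1163]
tool_rot: [[-0.035, 0.999, 0.0], [0.999, 0.035, 0.0], [0.0, 0.0, -1.0]]
ft_force: [0.5, -1.4, 0.7]
grip_width: 0.0002
```

```bash
python3 -m crank '{"slide":[[0.004,0,0.0055],[0.0075,0,0.0115],[0.0105,0,0.0175],[0.0135,0,0.024],[0.0155,0,0.0305],[0.0175,0,0.037],[0.019,0,0.043],[0.020,0,0.048]],"roll":[0,0,0,0,0,0,0,0],"grip":[0,0,0,0,0,0,0,0]}'
python3 - <<'E'
from rig import *
import cv2,numpy as np
p=get_image("side");cv2.imwrite("pics/s7.png",cv2.resize(p["frame"][100:250,210:410,::-1],None,fx=4,fy=4,interpolation=cv2.INTER_CUBIC))
p=get_image("wrist");cv2.imwrite("pics/w7.png",p["frame"][:,:,::-1])
E
```

```text
time_s: 9.2
position: [0.5658, 0.0312, 0.0682]
tool_rot: [[-0.035, 0.999, -0.0], [0.999, 0.035, 0.0], [0.0, -0.0, -1.0]]
ft_force: [-0.7, -0.3, 0.9]
grip_width: -0.0003
```

View pics/s7.png

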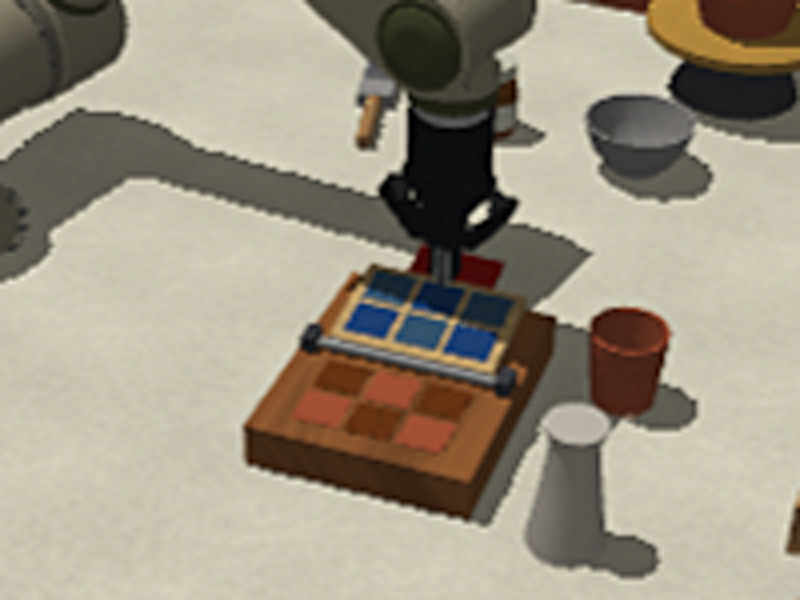

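View pics/w7.png

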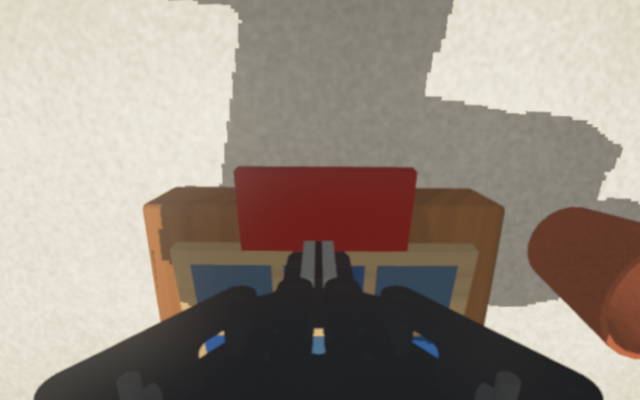

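```bash
python3 -m crank '{"slide":[[0.001,0,0.003],[0.001,0,0.006],[0.001,0,0.009],[0.001,0,0.011],[0.001,0,0.013],[0.001,0,0.0145],[0.001,0,0.016],[0.001,0,0.017]],"roll":[0,0,0,0,0,0,0,0],"grip":[0,0,0,0,0,0,0,0]}'
```

```text
time_s: 10.1
position: [0.566, 0.0322, 0.0538]
tool_rot: [[-0.035, 0.999, 0.001], [0.999, 0.035, -0.0], [-0.0, 0.001, -1.0]]
ft_force: [-8.9, 0.6, 27.4]
grip_width: -0.0002
```

Contact reads 27 N at z=0.0538, which matches the flat height of 0.054, so the leaf is on its stop. Next I lift away and check.

```bash
python3 -m crank '{"slide":[[0,0,-0.002],[0,0,-0.006],[0,0,-0.016],[0,0,-0.036],[-0.0,0,-0.066],[0,0,-0.1],[0,0,-0.13],[0,0,-0.15]],"roll":[0,0,0,0,0,0,0,0],"grip":[0,0,0,0,0,0,0,0]}'
python3 -m crank '{"slide":[[-0.02,0,-0.02],[-0.05,0,-0.04],[-0.09,0,-0.06],[-0.13,0,-0.07],[-0.17,0,-0.07],[-0.2,0,-0.07],[-0.21,0,-0.07],[-0.21,0,-0.07]],"roll":[0,0,0,0,0,0,0,0],"grip":[0,0,0,0,0,0,0,0]}'
python3 - <<'E'
from rig import *
import cv2,numpy as np
for n in ["side","scene"]:
    p=get_image(n);cv2.imwrite(f"pics/{n}8.png",cv2.resize(p["frame"][100:250,210:410,::-1],None,fx=4,fy=4,interpolation=cv2.INTER_CUBIC))
    if n=="side": cv2.imwrite("pics/side8f.png",p["frame"][:,:,::-1])
p=get_image("wrist");cv2.imwrite("pics/w8.png",p["frame"][:,:,::-1])
E
```

```text
time_s: 10.9
position: [0.5662, 0.0321, 0.2047]
tool_rot: [[-0.035, 0.999, 0.003], [0.999, 0.035, -0.001], [-0.001, 0.003, -1.0]]
ft_force: [1.0, -0.1, 0.3]
grip_width: 0.0004
time_s: 11.7
position: [0.573, -0.1786, 0.2718]
tool_rot: [[-0.033, 0.999, -0.0], [0.999, 0.033, 0.0], [0.0, -0.0, -1.0]]
ft_force: [-0.3, -0.7, -0.8]
grip_width: -0.0002
```

View pics/side8.png

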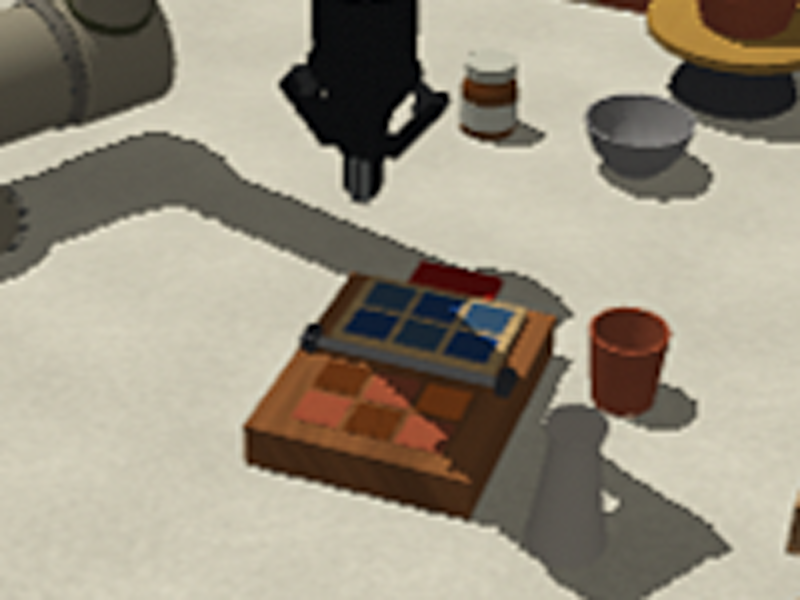

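View pics/scene8.png

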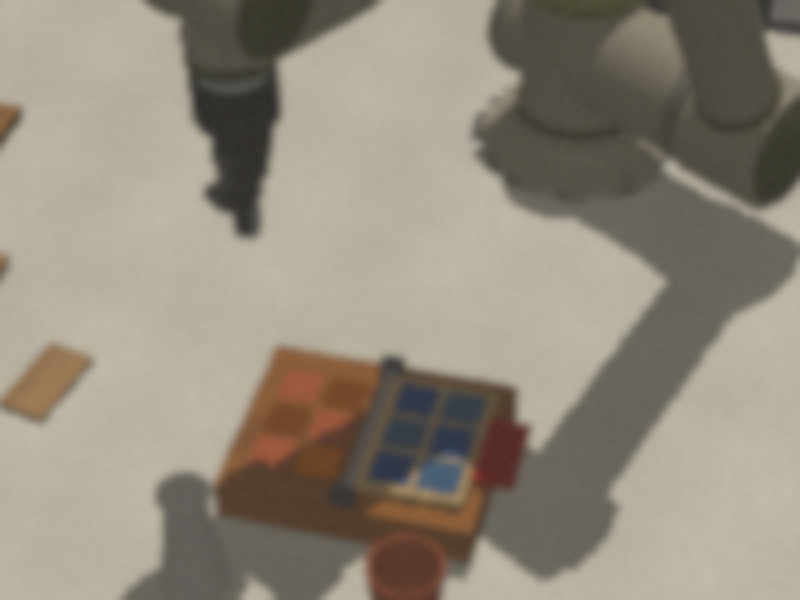

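View pics/side8f.png

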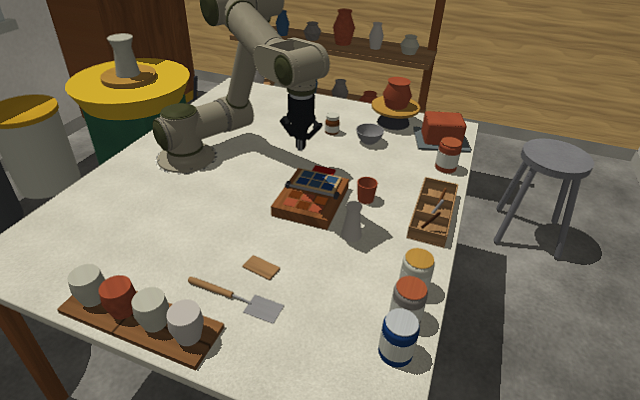

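The leaf lies flat with blue tiles up and the tab at (460,280) in the side crop. The other objects are where they were. One numeric check before handing in.

```bash
python3 - <<'E'
from h import *
p=[.5726,-.0711,.0349]
for th in (3.14,3.04,2.94):
  for n,o in(('side',(210,100)),('scene',(210,100))):
    print(th,n,[np.round((proj(n,bw(p,leaf(x,r,-.004,th)))[0]-o)*4).tolist() for x,r in((-.04,.15),(.04,.15),(.04,.11),(.075,.11))])
E
```

```text
3.14 side [[421.0, 256.0], [503.0, 274.0], [490.0, 297.0], [527.0, 305.0]]
3.14 scene [[532.0, 423.0], [514.0, 483.0], [472.0, 476.0], [463.0, 503.0]]
3.04 side [[421.0, 244.0], [503.0, 261.0], [490.0, 287.0], [527.0, 295.0]]
3.04 scene [[531.0, 412.0], [513.0, 472.0], [471.0, 468.0], [462.0, 495.0]]
2.94 side [[420.0, 232.0], [503.0, 249.0], [490.0, 278.0], [527.0, 286.0]]
2.94 scene [[529.0, 401.0], [510.0, 461.0], [469.0, 459.0], [460.0, 487.0]]
```

```bash
python3 -c "
from rig import *
print(close_job())"
```

```text
the job is handed in; nothing more can be done
None
```

I turned the leaf over its spine and it now lies flat on the robot's left with the blue tiles up. I handed the job in at about 12 s.

**How it was turned:** The gripper stayed closed the whole time. The front of the shut fingertips pushed the tab up an arc, carried it past upright, then pressed it down slowly. The tool can only point straight down, so the fingers could not get under the tab. The first lift, from about 0.2 rad, used friction against the tab's outer edge rather than a push from underneath.

**Last checks:**
- **Flatness:** the press ended at z = 0.0538 m with 27 N, against 0.054 m expected for a flat leaf. After release, the tab corners I read by eye in the scene view match the π prediction to about 1 camera pixel. In the side view they sit up to 1.5 pixels lower than predicted, which fits flat rather than ajar.
- **Other objects:** the vase, cup, rib, scraper, bowl and jar look unmoved in the side view. I did not check the brush separately. I compared by eye and did not measure them.
- **Robot:** the gripper finished clear of everything, about 0.27 m above the table, with force readings at noise level.

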